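# Clamp the solvent bottle in the ratchet bottle holder

### The job

Stand the short brown bottle upright in the open nest of the ratchet holder, between the jaw and the V-shaped stop, and let go of it. Then turn the holder's bar knob clockwise until the jaw has pushed the bottle home and stop on the second click after the jaw begins to squeeze it, so that the pawl holds it firmly: one click is too loose and three may crack the glass. Let go, and leave the tall white bottle and the beaker where they stand.

Things in the scene. Friction and masses are not known exactly. Their poses are not given: they have to be found in the camera images.
- bottle: The short brown bottle with a small cap, standing on the worktop: body 62 mm diameter, 125 mm tall, about 0.3 kg. The cap is fixed on, 32 mm diameter, from 113 to 125 mm above the underside; grip it there. Below the cap the shoulder widens. Origin: centre of the underside, z up.
- clamp: The ratchet bottle holder, fixed to the worktop, 116 mm wide along its x and 320 mm long along its y. Origin on the worktop, z up. In its frame the ratchet wheel's upright axis is at (0, -75) mm; the jaw with its sprung pad moves along +y towards a V-shaped stop; the bottle goes between pad and stop, on a plate whose top is 6 mm above the worktop.
- nest (a point): On the nest plate, in the holder's frame at (0, 66, 6) mm, axes as the holder's. The V stop (42 mm high) is set by hand along y and not measured: the seated bottle's axis lies 0 to 10 mm beyond this point in +y. Before clamping, pad and stop leave 9 to 25 mm more than the bottle; set down with its axis at x = 0 and 35 mm beyond the pad's face it fits, and the jaw pushes it home.
- pad_zero (a point): Fixed point in the holder's frame at (0, 20, 26) mm: where the middle of the rubber pad's front face stands when joint wheel is 0. The unloaded pad is 15.28 mm per rad of wheel farther in +y. Pad 40 mm wide, 12 to 40 mm high, on springs of 2.0 N/mm together, 12 mm travel. The bottle is rightly held at 5.5 to 18.5 N of pad force; above 23 N it cracks.
- knob_grip (a point): Middle of the black bar knob on the ratchet wheel, 66 mm above the worktop; turns with it. The bar is 50 mm long along this point's x, 16 mm thick along its y, from 50 to 82 mm high; the wheel below is 93 mm across, its top at 46.5 mm.
- wheel (a joint): Angle of knob and ratchet wheel, rad, growing clockwise seen from above (the bar's yaw falls), at most 2.7. 24 teeth: a tooth is 0.262 rad and 4.0 mm of jaw. Bearing friction 0.03 N m; the pawl adds a few hundredths while it climbs a tooth; pressing on the bottle adds 0.0153 N m per newton, 0.12 N m per tooth once the bottle is home.
- pawl_pin (a point): Pin of the sprung pawl beside the wheel at the holder's -y end, 41 mm above the worktop. Stops lie near multiples of 0.262 rad of joint wheel; the pawl drops in about 0.02 rad past each. Let go under load, the wheel falls back on the last tooth passed and stays. You may let go of the knob, lift off, turn the hand back and grip again; do not lift the pawl.
- rinse_bottle: Bystander: tall white bottle, 58 mm diameter, 140 mm tall; origin at the centre of its underside. Leave it.
- beaker: Bystander: empty glass beaker, 51 mm diameter, 66 mm tall; origin at the centre of its underside. Leave it.
Mind the look-alikes: they are no part of the job. Leave any turquoise look-alike of the bottle alone.

How it is judged (in metres and radians):
On the way, in this order (a step that is already met when the one before it is completed fails the run):
1. the bottle stands upright in the nest, released, not yet squeezed (x of bottle in the frame of clamp between -0.012 and 0.012 m and y of bottle in the frame of clamp between 0.045 and 0.081 m and height (world z) of bottle below 0.01 m and angle between bottle's own z axis and vertical below 0.1 rad and contact force between the fingers and bottle below 0.1 N and contact force between clamp and bottle below 4 N), for 0.1 s.
2. the jaw squeezes the bottle against the stop (contact force between clamp and bottle above 5.5 N), for 0.1 s.
At the end, for the whole second after the job is handed in: The bottle stands upright (within 0.06 rad) on the nest plate in the V-stop (axis within 5 mm of the holder's centre line), at rest, the caught pawl keeping the jaw pressed on it with 5.5 to 18.5 N: that is the second tooth after the bottle is home (contact force between clamp and bottle between 5.5 and 18.5 N and x of bottle in the frame of clamp between -0.005 and 0.005 m and y of bottle in the frame of clamp between 0.06 and 0.081 m and angle between bottle's own z axis and vertical below 0.06 rad and height (world z) of bottle below 0.01 m and linear speed of bottle below 0.01 m/s and velocity of joint wheel between -0.05 and 0.05 rad/s); the robot touches nothing.
It fails at once if the jaw squeezes the bottle with more than 23 N (contact force between clamp and bottle above 23 N).
It fails at once if the bottle is tipped over (angle between bottle's own z axis and vertical above 0.6 rad).
It fails at once if the tall white bottle is moved by more than 30 mm (distance of rinse_bottle from where it was at the start of the episode above 0.03 m).
It fails at once if the beaker is moved by more than 30 mm (distance of beaker from where it was at the start of the episode above 0.03 m).
It also fails if it takes over 61 s, if anything falls off the work surface, if the arm or the gripper's body presses on something with over 40 N, if the wrist force passes 120 N, or if a joint passes its speed limit or range.

### The arm

A 6-joint arm with a two-finger parallel gripper is mounted at the origin on the work surface; the furniture and walls round the work are solid. World frame = base frame: x ahead of the robot, y to its left, z up, the work surface at z = 0. Lengths are in mm, angles in rad, forces in N, time in s.
With the tool pointing down it reaches from about 300 to 775 mm from the base axis. Payload 14.6 kg.
Tool frame: the origin (TCP) lies between the finger pads; the fingertips stand robot.tip_extent ahead of it and the grasp point (between the pads) lies 5 mm behind it (robot.tip_extent is the distance from the TCP to the fingertips, in mm); z points along the fingers, y is the line along which they close (so a half turn about z gives the same grasp; the last joint's range is limited). The gripper opens to 94 mm and grips with 3 to 60 N. Pads are 16 mm wide; open, the fingers measure 119 mm over their backs; the gripper's body (75 mm by 177 mm) begins 78 mm behind the grasp point.
Start: joints at [-1.257, 0.3, 1.521, -0, 1.321, -0.067], TCP at [204.407, -510.595, 219.446] pointing down, gripper open.
Joint ranges: [-3.03, 3.03], [-0.79, 2.21], [0.23, 2.52], [-1.04, 4.18], [0, 3.07], [-2.55, 2.55]. Speed limits (rad/s): [2.22, 2.22, 2.57, 3.14, 3.14, 3.14].

### API

Orientations are given as a rotation vector (axis times angle).
In Python, from bench import robot gives the robot as it stands.
- The arm moves only by the tool play_rows, never from a script. Its arguments are lists of equal length, an entry for each row: "xyz": the shift along the world's x, y, z in units of 50 mm (1.0 is 50 mm), a list of three; "twist": the turn about the world's z in units of 6 degrees (1.0 is 6 degrees); "gripper": the finger opening in mm, from 0 to 94. A call has 1 to 12 rows; each row shifts and turns the commanded pose from where the row before left it; what a row does not reach is not made up. A row lasts 1/10 s, in which the tool goes at most 50 mm and 8.59 degrees, less where a joint would pass 70% of its speed; a pose out of reach is approached as far as the arm can. A call is refused whole if a number of a shift passes 1 or a number of a turn 1, either way. A call with a gripper value outside its range is refused whole. The fingers move at their own pace and stop on an object; the grip force is fixed at half the most. Time passes only in rows, so rows that do not move let the fingers close. It gives the time, the measured TCP pose, the force, the opening and the grip force at its end, in the units of the state.
- robot.state(): the state, without advancing time (a new reading comes with each control period).
- robot.camera(name): name is "scene" or "top"; returns the picture (480x640x3 uint8, red, green, blue); there is no depth.
- robot.calibration(name): a dict with "intrinsics" (3x3 intrinsics, pixels), "view" (4x4, takes a point from world to camera coordinates). Camera axes: x right, y down, z forward; pixel columns grow to the right and rows downward; lengths in mm; the calibration is good to about 2 mm. A picture is of the moment at which its call begins. calibration takes no time and is no camera call.
- robot.finish_job(): hands the job in; it is judged then, once.
The state is a dict: "clock": time; "joint_positions": joint angles; "dq": joint speeds; "joint_torque": joint torques, N m; "ee_pos": TCP position; "eef_rot": TCP orientation; "wrist_force": force on the tool from outside, world axes, zero at the start; "wrist_torque": the same for the moment, N m; "gripper_width": finger opening in mm; "grip_force": force on a finger pad.
Only numpy, scipy, OpenCV 4.12 (cv2) and the standard library are available. Lean on these libraries where they do the work, as an engineer would, in place of code of your own. Each camera call takes 0.05 s, during which the arm holds its last target. There are 200 camera calls.

## Working session

There is one attempt and no reset: what is moved stays moved. The work goes in short steps, Python scripts to look and compute and a tool call to move; the robot and the scene stay as the last step left them, time stands still between calls to the robot, and variables do not carry over. Pictures are saved under pics/ and viewed, at most 10 in all, crops included, and the job is handed in when it is done.

Besides the shell and the picture viewer there is one more tool, called after "Request:" as name(argument=value, ...) on one line, values as JSON. play_rows: Moves the arm, as the interface text tells. Its arguments: {"type":"object","properties":{"xyz":{"type":"array","items":{"type":"array","items":{"type":"number"}}},"twist":{"type":"array","items":{"type":"number"}},"gripper":{"type":"array","items":{"type":"number"}}},"required":["xyz","twist","gripper"]}

```bash
mkdir -p pics
cat > h.py <<'E'
import numpy as np, cv2
from bench import robot
def snap(n,f):
    im=robot.camera(n); cv2.imwrite('pics/'+f+'.png',im[:,:,::-1]); return im
def crop(f,g,x0,y0,x1,y1,s):
    im=cv2.imread('pics/'+f+'.png')[y0:y1,x0:x1]; cv2.imwrite('pics/'+g+'.png',cv2.resize(im,None,fx=s,fy=s,interpolation=cv2.INTER_CUBIC))
def ray(n,u,v):
    c=robot.calibration(n); K=np.array(c['intrinsics']);V=np.array(c['view']); R,t=V[:3,:3],V[:3,3]
    return -R.T@t, R.T@np.linalg.solve(K,[u,v,1.])
def atz(n,u,v,z):
    o,d=ray(n,u,v); return o+d*(z-o[2])/d[2]
def tri(a,b):
    o1,d1=ray(*a);o2,d2=ray(*b)
    s=np.linalg.lstsq(np.c_[d1,-d2],o2-o1,rcond=None)[0]
    p,q=o1+s[0]*d1,o2+s[1]*d2
    return (p+q)/2,np.linalg.norm(p-q)
def proj(n,P):
    c=robot.calibration(n); K=np.array(c['intrinsics']);V=np.array(c['view'])
    q=K@(V[:3,:3]@np.array(P,float)+V[:3,3]); return q[:2]/q[2]
E
python3 - <<'E'
from h import *
np.set_printoptions(suppress=True,precision=2)
snap('scene','s0');snap('top','t0')
for n in('scene','top'):print(robot.calibration(n), ray(n,320,240))
print(robot.state(),robot.tip_extent)
E
```

```text
{'intrinsics': array([[445.1 ,   0.  , 310.84],
       [  0.  , 445.1 , 242.67],
       [  0.  ,   0.  ,   1.  ]]), 'view': array([[ -0.68,  -0.73,   0.02, 385.05],
       [ -0.34,   0.29,  -0.9 , 249.39],
       [  0.65,  -0.62,  -0.44, 954.18],
       [  0.  ,   0.  ,   0.  ,   1.  ]])} (array([-273.84,  800.43,  636.59]), array([ 0.64, -0.63, -0.44]))
{'intrinsics': array([[490.35,   0.  , 329.43],
       [  0.  , 490.35, 240.06],
       [  0.  ,   0.  ,   1.  ]]), 'view': array([[   0.03,   -1.  ,    0.  ,   17.71],
       [  -0.99,   -0.03,   -0.16,  539.75],
       [   0.16,    0.  ,   -0.99, 1002.23],
       [   0.  ,    0.  ,    0.  ,    1.  ]])} (array([ 373.43,   28.95, 1075.09]), array([ 0.16,  0.02, -0.99]))
{'clock': 0.1, 'joint_positions': array([-1.26,  0.3 ,  1.52,  0.  ,  1.32, -0.07]), 'dq': array([ 0., -0., -0., -0.,  0.,  0.]), 'joint_torque': array([  0.  , -53.26, -35.33,   0.07,   0.02,  -0.  ]), 'ee_pos': array([ 204.35, -510.38,  218.94]), 'eef_rot': array([-3.08, -0.59,  0.  ]), 'wrist_force': array([-0.61,  0.3 , -0.69]), 'wrist_torque': array([-0.01,  0.03,  0.02]), 'grip_force': 0.0, 'gripper_width': 93.87080042327837} 14.0
```

View pics/s0.png

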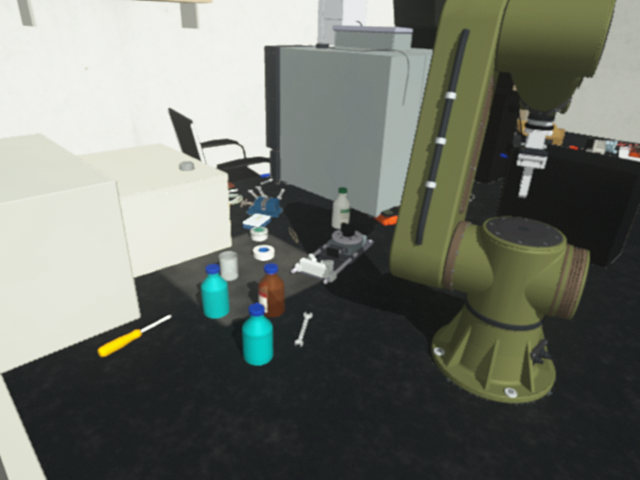

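View pics/t0.png

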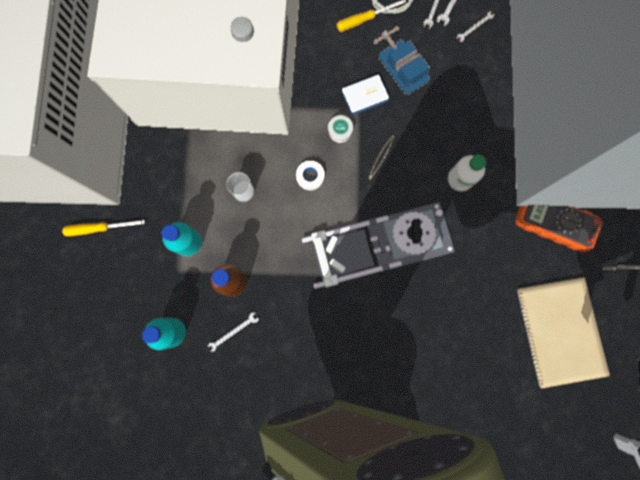

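The scene view shows the only brown bottle at (271,290). The turquoise look-alikes are at (215,292) and (257,335). In the top view brown is at (228,281) and turquoise at (181,238) and (164,333). The holder is at top (378,245), its V stop to the left and its knob at (414,231). The brown one is the target, so I'll confirm it with enlarged crops.

Run:
```python
from h import *
crop('t0','t0a',200,190,460,310,3)
crop('s0','s0a',190,180,385,325,4)
```

```text
(no output)
```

View pics/t0a.png

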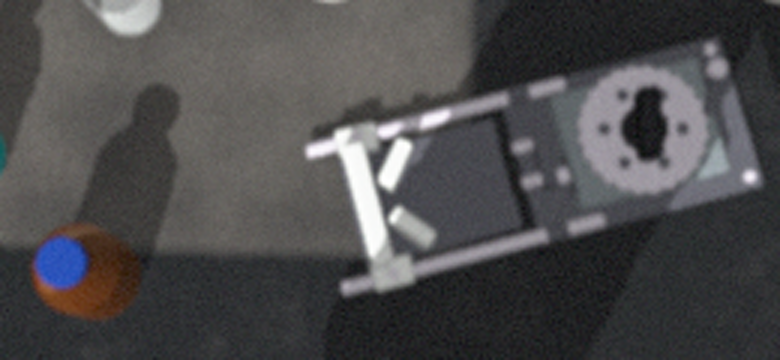

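View pics/s0a.png

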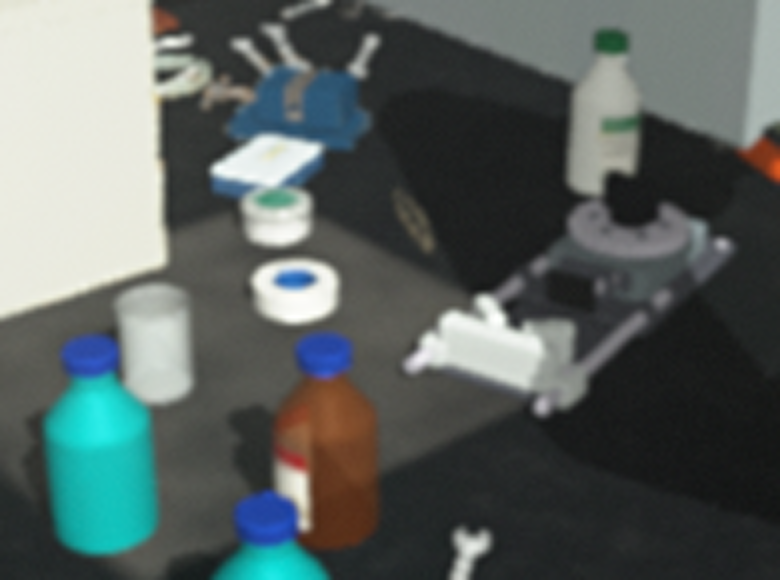

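In the crops, the brown bottle's cap centre is at top (220.7,277.7) and scene (271,266). The wheel centre is at top (414.3,233) and scene (347.5,237). The knob bar runs roughly vertically in the top picture.

Run:
```python
from h import *
np.set_printoptions(suppress=True,precision=2)
T=lambda x,y:(200+x/3-.33,190+y/3-.33)
S=lambda x,y:(190+x/4-.375,180+y/4-.375)
print('cap',tri(('top',*T(62,263)),('scene',*S(325,344))), atz('top',*T(62,263),125),atz('scene',*S(325,344),125))
print('capbody base top view',atz('top',*T(95,285),20))
print('wheel',tri(('top',*T(644,129)),('scene',*S(631,228))),atz('top',*T(644,129),46.5),atz('scene',*S(631,228),46.5))
print('knob',tri(('top',*T(646,121)),('scene',*S(632,192))),atz('top',*T(646,121),82))
for nm,a,b in(('rail1',(310,152),(560,87)),('rail2',(345,288),(605,220)),('beam',(344,133),(376,258)),('knob',(654,92),(640,155)),('padface',(500,113),(525,230)),('end',(718,42),(760,185))):
  z={'beam':42,'knob':82,'padface':40}.get(nm,15)
  p,q=atz('top',*T(*a),z),atz('top',*T(*b),z); d=q-p
  print(nm,p,q,np.degrees(np.arctan2(d[1],d[0])),np.linalg.norm(d))
for nm,t,s,z in(('rinse',(478,162),None,140),('beaker',(238,183),None,66)):print(nm,atz('top',*t,z))
```

```text
cap (array([446.73, 242.07, 126.3 ]), np.float64(0.540911274561425)) [446.64 242.16 125.  ] [448.83 240.77 125.  ]
capbody base top view [439.67 241.1   20.  ]
wheel (array([ 560.43, -148.54,   39.96]), np.float64(0.9379964060365813)) [ 559.6  -147.12   46.5 ] [ 550.92 -138.42   46.5 ]
knob (array([ 559.67, -144.88,   72.27]), np.float64(2.458676950905482)) [ 558.79 -142.41   82.  ]
rail1 [541.25  91.13  15.  ] [594.88 -90.75  15.  ] -73.56926004474448 189.6245127642448
rail2 [442.99  62.29  15.  ] [ 497.53 -124.35   15.  ] -73.71028151508025 194.44401595368598
beam [551.37  65.84  42.  ] [462.88  40.36  42.  ] -163.93613955458798 92.08506488603847
knob [ 579.24 -147.89   82.  ] [ 535.05 -138.33   82.  ] 167.79404938136898 45.210480817318945
padface [569.44 -45.2   40.  ] [485.88 -64.26  40.  ] -167.14730913416875 85.71440534088217
end [ 632.15 -207.08   15.  ] [ 526.37 -236.9    15.  ] -164.25792500942626 109.90747655840893
rinse [ 688.59 -257.1   140.  ]
beaker [652.44 230.72  66.  ]
```

Run:
```python
from h import *
np.set_printoptions(suppress=True,precision=2)
crop('t0','t0b',298,195,458,295,5)
im=cv2.imread('pics/t0.png')[200:265,385:445]
g=cv2.resize(cv2.cvtColor(im,cv2.COLOR_BGR2GRAY),None,fx=4,fy=4,interpolation=cv2.INTER_CUBIC)
k=(g<40).astype('uint8'); n,l,s,c=cv2.connectedComponentsWithStats(k)
for i in range(1,n):
  if s[i,4]>300:
    m=cv2.minAreaRect(np.argwhere(l==i)[:,::-1].astype(np.float32)); print(s[i],c[i]/4+[385-.375,200-.375],m)
for p in((170,232),(152,335)): print('turq',atz('top',*p,125))
```

```text
[   0    0  240   60 7753] [407.23 204.6 ] ((119.5, 29.5), (59.0, 239.0), 90.0)
[  93   80   54   90 3291] [414.89 231.15] ((118.54457092285156, 125.44554138183594), (88.75731658935547, 53.134986877441406), 84.2894058227539)
turq [532.91 346.83 125.  ]
turq [333.27 365.11 125.  ]
```

View pics/t0b.png

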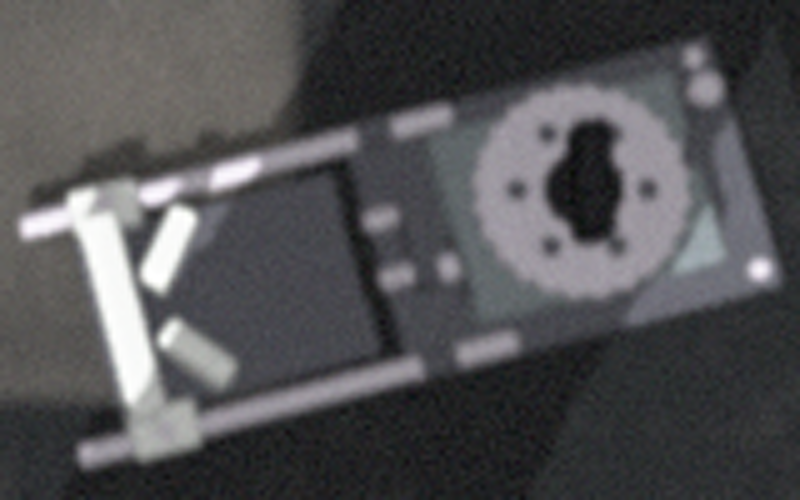

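```bash
cat > fit.py <<'E'
from h import *
from scipy.optimize import minimize
np.set_printoptions(suppress=True,precision=2)
c=robot.calibration('top');K=np.array(c['intrinsics']);V=np.array(c['view'])
def pr(P):
    q=(np.array(P)@V[:3,:3].T+V[:3,3])@K.T; return q[:,:2]/q[:,2:]
def mask(x,y,a,r,h,S=8):
    m=np.zeros((65*S,60*S),'uint8'); ca,sa=np.cos(a),np.sin(a)
    def put(P):
        q=(pr(P)-[385,200]+.5)*S-.5
        cv2.fillConvexPoly(m,cv2.convexHull(np.round(q).astype(np.int32)),1)
    put([(x+ca*u-sa*v,y+sa*u+ca*v,z) for u in(-25,25) for v in(-8,8) for z in(50,82)])
    t=np.linspace(0,6.28,40); put([(x+r*np.cos(i),y+r*np.sin(i),z) for i in t for z in(46.5,h)])
    return m
def fit(f):
    im=cv2.imread('pics/'+f+'.png')[200:265,385:445]
    g=cv2.resize(cv2.cvtColor(im,cv2.COLOR_BGR2GRAY),None,fx=8,fy=8,interpolation=cv2.INTER_CUBIC)
    n,l,s,ce=cv2.connectedComponentsWithStats((g<65).astype('uint8'))
    i=l[int((231.5-200)*8),int((414.5-385)*8)]; D=(l==i).astype('uint8'); print(s[i])
    res=[]
    for a in np.radians(range(-40,41,10)):
        r=minimize(lambda p:-(mask(p[0],p[1],p[2]/50,p[3],p[4])&D).sum()/((mask(p[0],p[1],p[2]/50,p[3],p[4])|D).sum()),[559,-146,a*50,15,50],method='Nelder-Mead',options=dict(initial_simplex=np.array([[559,-146,a*50,15,50]]+[[559+3*(k==0),-146+3*(k==1),a*50+6*(k==2),15+2*(k==3),50+4*(k==4)] for k in range(5)])))
        res.append((r.fun,r.x[0],r.x[1],np.degrees(r.x[2]/50),*r.x[3:]))
    for q in sorted(res)[:3]:print(np.array(q))
E
python3 - <<'E'
from fit import *
fit('t0')
B=lambda x,y:(298+x/5-.4,195+y/5-.4)
w=atz('top',*B(582,191),46.5);print('wheel',w)
p,q=atz('top',*B(516,189),46.5),atz('top',*B(649,188),46.5);print('holes',np.degrees(np.arctan2(*(p-q)[1::-1])))
a=np.radians(16.2);ex=np.array([np.cos(a),np.sin(a),0]);ey=np.array([-np.sin(a),np.cos(a),0])
def H(P):d=P-w;return d@ex,d@ey-75
# V blocks front edges, pad edges
for nm,z,pts in(('Vfaces42',42,[(198,212),(162,294),(183,318),(238,358),(140,280),(160,340)]),('pad40',40,[(352,160),(398,345),(335,165),(378,350)]),('beam',42,[(97,215),(150,400)])):
  for x in pts:print(nm,x,np.array(H(atz('top',*B(*x),z))))
print('nest',w+ (75+66)*ey)
E
```

```text
[  180   155   117   191 15654]
[   0.    518.52 -122.18   41.37   19.52   54.16]
[ 7.39e+13  3.77e+02 -1.52e+01  5.25e+02  3.39e+02 -3.33e+02]
[ 7.39e+13  3.77e+02 -1.52e+01  5.35e+02  3.39e+02 -3.33e+02]
wheel [ 559.3 -146.4   46.5]
holes 92.08523060142537
Vfaces42 (198, 212) [33.04 85.36]
Vfaces42 (162, 294) [  2.71 109.13]
Vfaces42 (183, 318) [ -9.46 103.09]
Vfaces42 (238, 358) [-31.8   84.87]
Vfaces42 (140, 280) [ 10.87 116.68]
Vfaces42 (160, 340) [-16.1  114.89]
pad40 (352, 160) [38.63 15.48]
pad40 (398, 345) [-43.32  17.62]
pad40 (335, 165) [38.36 23.12]
pad40 (378, 350) [-43.24  26.4 ]
beam (97, 215) [ 42.62 127.44]
beam (150, 400) [-39.67 125.38]
nest [519.96 -11.    46.5 ]fit.py:22: RuntimeWarning: overflow encountered in scalar negative
  r=minimize(lambda p:-(mask(p[0],p[1],p[2]/50,p[3],p[4])&D).sum()/((mask(p[0],p[1],p[2]/50,p[3],p[4])|D).sum()),[559,-146,a*50,15,50],method='Nelder-Mead',options=dict(initial_simplex=np.array([[559,-146,a*50,15,50]]+[[559+3*(k==0),-146+3*(k==1),a*50+6*(k==2),15+2*(k==3),50+4*(k==4)] for k in range(5)])))
```

```bash
sed -i 's/-(mask(p\[0\]/-1.0*(mask(p[0]/' fit.py
python3 - <<'E'
from fit import *
fit('t0')
E
```

```text
[  180   155   117   191 15654]
[  -0.82  559.99 -146.51   -4.18   14.94   53.36]
[  -0.82  559.78 -145.65   -1.73   14.06   61.58]
[  -0.82  559.95 -146.56   -2.12   14.86   51.35]
```

Request:
play_rows(xyz=[[0.4, 0.9, 0.0], [0.4, 0.9, 0], [0.4, 0.9, 0], [0.4, 0.9, 0], [0.4, 0.9, 0], [0.4, 0.9, 0], [0.4, 0.9, 0], [0.4, 0.9, 0], [0.4, 0.9, 0], [0.4, 0.9, 0], [0.4, 0.9, 0], [0.4, 0.9, 0]], twist=[1, 1, 1, 1, 1, 1, 1, 1, 1, 1, 1, 0.4], gripper=[80, 80, 80, 80, 80, 80, 80, 80, 80, 80, 80, 80])

```text
clock: 1.3
ee_pos: [444.7, 31.6, 219.4]
eef_rot: [2.212, 2.23, 0.0]
wrist_force: [0.9, -0.9, -0.2]
gripper_width: 80.2
grip_force: 0.0
```

Request:
play_rows(xyz=[[0.05, 0.85, 0], [0, 0.85, 0], [0, 0.85, 0], [0, 0.85, 0], [0, 0.85, 0], [0, 0, -0.5], [0, 0, -0.5], [0, 0, -0.5], [0, 0, -0.3], [0, 0, -0.14], [0, 0, 0], [0, 0, 0]], twist=[0, 0, 0, 0, 0, 0, 0, 0, 0, 0, 0, 0], gripper=[80, 80, 80, 80, 80, 80, 80, 80, 80, 80, 80, 60])

```text
clock: 2.5
ee_pos: [447.2, 242.0, 123.2]
eef_rot: [2.217, 2.225, 0.001]
wrist_force: [0.1, -0.2, 0.6]
gripper_width: 75.2
grip_force: 0.0
```

Run:
```python
from h import *
snap('scene','s1');snap('top','t1')
a=cv2.imread('pics/s1.png')[180:330,190:340];b=cv2.imread('pics/t1.png')[205:355,155:305]
cv2.imwrite('pics/c1.png',cv2.resize(np.hstack([a,b]),None,fx=2.6,fy=2.6,interpolation=cv2.INTER_CUBIC))
```

```text
(no output)
```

View pics/c1.png

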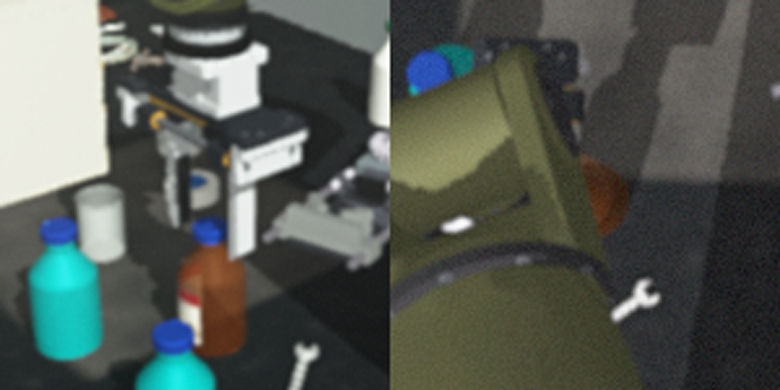

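The fingers stand on both sides of the brown bottle's cap, at crop (208,232), with the left finger at (180,190) and the right at (240,215). Closing on it now.

Request:
play_rows(xyz=[[0, 0, 0], [0, 0, 0], [0, 0, 0], [0, 0, 0], [0, 0, 0], [0, 0, 0], [0, 0, 0], [0, 0, 0]], twist=[0, 0, 0, 0, 0, 0, 0, 0], gripper=[40, 30, 20, 20, 20, 20, 20, 20])

```text
clock: 3.4
ee_pos: [446.9, 241.9, 122.5]
eef_rot: [2.217, 2.226, 0.0]
wrist_force: [-0.6, -0.2, 0.1]
gripper_width: 31.1
grip_force: 30.0
```

Request:
play_rows(xyz=[[0, 0, 0.4], [0, 0, 0.7], [0, 0, 0.5], [0.25, -0.86, 0], [0.25, -0.86, 0], [0.25, -0.86, 0], [0.25, -0.86, 0], [0.25, -0.86, 0], [0.24, -0.86, 0], [0, -0.02, 0], [0, 0, 0], [0, 0, 0]], twist=[0, 0, 0, 0, 0, 0, 0, 0, 0, 0, 0, 0], gripper=[20, 20, 20, 20, 20, 20, 20, 20, 20, 20, 20, 20])

```text
clock: 4.6
ee_pos: [521.1, -16.4, 202.1]
eef_rot: [-2.216, -2.226, 0.0]
wrist_force: [0.6, -0.6, -3.9]
gripper_width: 31.1
grip_force: 30.0
```

Run:
```python
from h import *
snap('scene','s2');snap('top','t2');print(robot.state()['ee_pos'])
a=cv2.imread('pics/s2.png')[150:300,240:390];b=cv2.imread('pics/t2.png')[185:335,290:440]
cv2.imwrite('pics/c2.png',cv2.resize(np.hstack([a,b]),None,fx=2.6,fy=2.6,interpolation=cv2.INTER_CUBIC))
print(proj('scene',[521.4,-17,70]))
```

```text
[521.20273714 -16.07430041 202.38309642]
[326.47134756 244.37739166]
```

View pics/c2.png

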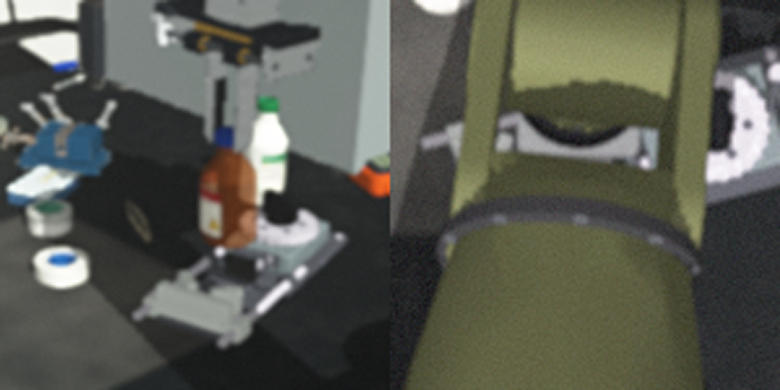

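The bottle hangs upright over the nest, its underside at about crop (228,245). Lowering.

Request:
play_rows(xyz=[[0, 0, -0.3], [0, 0, -0.3], [0, 0, -0.3], [0, 0, -0.2], [0, 0, -0.1], [0, 0, -0.1], [0, 0, -0.1], [0, 0, 0], [0, 0, 0]], twist=[0, 0, 0, 0, 0, 0, 0, 0, 0], gripper=[20, 20, 20, 20, 20, 20, 20, 20, 20])

```text
clock: 5.6
ee_pos: [521.5, -17.1, 132.7]
eef_rot: [2.217, 2.226, 0.0]
wrist_force: [-0.5, 0.8, -3.2]
gripper_width: 30.6
grip_force: 30.0
```

Request:
play_rows(xyz=[[0, 0, -0.04], [0, 0, -0.03], [0, 0, 0]], twist=[0, 0, 0], gripper=[20, 20, 20])

```text
clock: 5.9
ee_pos: [521.6, -17.2, 129.2]
eef_rot: [2.217, 2.225, 0.001]
wrist_force: [0.6, -0.0, -1.3]
gripper_width: 31.0
grip_force: 30.0
```

Request:
play_rows(xyz=[[0, 0, -0.01], [0, 0, 0], [0, 0, 0], [0, 0, 0], [0, 0, 0], [0, 0, 0], [0, 0, 0], [0, 0, 0.4], [0, 0, 0.8], [0, 0, 0.6], [0, 0, 0]], twist=[0, 0, 0, 0, 0, 0, 0, 0, 0, 0, 0], gripper=[20, 20, 34, 40, 60, 80, 80, 80, 80, 80, 80])

```text
clock: 7.0
ee_pos: [522.7, -17.2, 222.4]
eef_rot: [2.214, 2.222, 0.006]
wrist_force: [0.2, 0.4, 0.3]
gripper_width: 79.9
grip_force: 0.0
```

Request:
play_rows(xyz=[[0.07, -0.26, 0], [0.07, -0.26, 0], [0.07, -0.26, 0], [0.07, -0.26, 0], [0.07, -0.26, 0], [0.07, -0.26, 0], [0.07, -0.26, 0], [0.07, -0.26, 0], [0.07, -0.26, 0], [0.07, -0.26, 0], [0.07, 0, 0], [0, 0, 0]], twist=[1, 1, 1, 1, 1, 1, 1, 1, 1, 1, 1, 1], gripper=[60, 60, 60, 60, 60, 60, 60, 60, 60, 60, 60, 60])

```text
clock: 8.2
ee_pos: [559.9, -147.4, 217.2]
eef_rot: [-0.48, -3.103, -0.0]
wrist_force: [-0.3, -0.0, 0.1]
gripper_width: 60.0
grip_force: 0.0
```

Run:
```python
from h import *
snap('scene','s3');snap('top','t3');s=robot.state();print(s['ee_pos'],s['joint_positions'],s['wrist_torque'])
a=cv2.imread('pics/s3.png')[150:300,260:410];b=cv2.imread('pics/t3.png')[165:315,305:455]
cv2.imwrite('pics/c3.png',cv2.resize(np.hstack([a,b]),None,fx=2.6,fy=2.6,interpolation=cv2.INTER_CUBIC))
```

```text
[ 559.68336527 -147.07450823  217.39130583] [-3.20263005e-01  3.66363272e-01  1.43767023e+00  4.93485580e-06
  1.33896812e+00 -1.58228529e+00] [ 0.03977058 -0.09642504 -0.08955139]
```

View pics/c3.png

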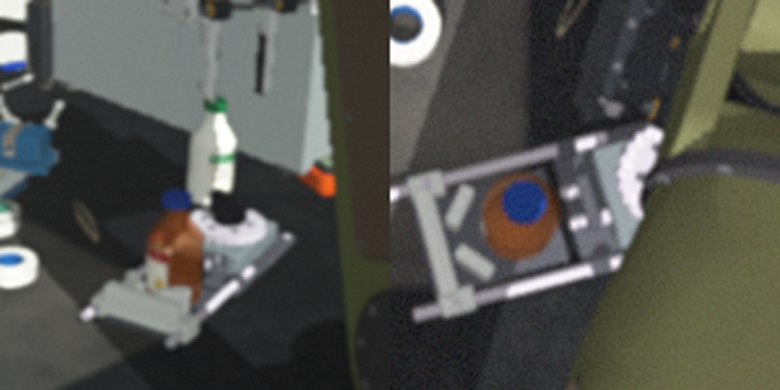

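The bottle stands in the nest with its cap at crop (523,203), clear of the V blocks on the left and the pad on the right. Next the hand turns to the bar and descends on the knob.

Request:
play_rows(xyz=[[0, 0.01, -0.4], [0, 0, -0.6], [0, 0, -0.6], [0, 0, -0.6], [0, 0, -0.4], [0, 0, -0.3], [0, 0, -0.13], [0, 0, 0], [0, 0, 0]], twist=[1, 1, 0.27, 0, 0, 0, 0, 0, 0], gripper=[60, 60, 60, 60, 60, 60, 60, 50, 40])

```text
clock: 9.2
ee_pos: [560.4, -146.7, 67.8]
eef_rot: [0.115, 3.138, -0.001]
wrist_force: [-0.2, 0.2, -0.2]
gripper_width: 47.7
grip_force: 0.0
```

Request:
play_rows(xyz=[[0, 0, 0], [0, 0, 0], [0, 0, 0], [0, 0, 0], [0, 0, 0], [0, 0, 0]], twist=[0, 0, 0, 0, 0, 0], gripper=[30, 25, 20, 10, 10, 10])

```text
clock: 9.8
ee_pos: [560.3, -147.6, 67.9]
eef_rot: [0.115, 3.138, -0.003]
wrist_force: [-0.4, -6.5, 1.8]
gripper_width: 31.9
grip_force: 30.0
```

```bash
cat >> h.py <<'E'
def st():
    s=robot.state(); r=s['eef_rot']
    from scipy.spatial.transform import Rotation as R
    m=R.from_rotvec(r).as_matrix()
    print('yawx',round(np.degrees(np.arctan2(m[1,0],m[0,0]))%360,2),'pos',np.round(s['ee_pos'],1),'F',np.round(s['wrist_force'],1),'T',np.round(s['wrist_torque'],3),'q1,q6',np.round(s['joint_positions'][[0,5]],4),'tq6',round(s['joint_torque'][5],3),'w',round(s['gripper_width'],1),'t',s['clock'])
E
python3 -c "from h import *; st()"
```

```text
yawx 175.82 pos [ 560.3 -147.6   67.9] F [-0.4 -6.5  1.8] T [-1.181 -0.037  0.043] q1,q6 [-0.3203 -1.8173] tq6 0.014 w 31.9 t 9.8
```

The opening stopped at 31.9 mm, not 16, so the fingers are on the round hub below the bar. I'll open, raise 9 mm and close again.

Request:
play_rows(xyz=[[0, 0, 0], [0, 0, 0], [0, -0.02, 0.1], [0, 0, 0.08], [0, 0, 0], [0, 0, 0], [0, 0, 0], [0, 0, 0], [0, 0, 0]], twist=[0, 0, 0, 0, 0, 0, 0, 0, 0], gripper=[50, 50, 45, 35, 25, 15, 10, 10, 10])

```text
clock: 10.7
ee_pos: [559.7, -147.7, 75.8]
eef_rot: [-0.114, -3.139, 0.0]
wrist_force: [-2.2, -1.9, 0.9]
gripper_width: 15.7
grip_force: 29.6
```

```bash
python3 -c "from h import *; st()"
```

```text
yawx 175.83 pos [ 559.7 -147.7   75.8] F [-2.2 -1.9  0.9] T [-0.348  0.196 -0.051] q1,q6 [-0.3212 -1.8191] tq6 -0.038 w 15.7 t 10.7
```

The bar is gripped at 15.7 mm. A small reverse probe should show where the pawl's stop is.

Request:
play_rows(xyz=[[0, 0, 0], [0, 0, 0]], twist=[0.2, 0], gripper=[10, 10])

```text
clock: 10.9
ee_pos: [559.8, -147.7, 75.8]
eef_rot: [-0.079, -3.14, 0.0]
wrist_force: [-2.7, -2.0, 0.9]
gripper_width: 15.9
grip_force: 29.6
```

```bash
python3 -c "from h import *; st()"
```

```text
yawx 177.11 pos [ 559.8 -147.7   75.8] F [-2.7 -2.   0.9] T [-0.48   0.253  0.057] q1,q6 [-0.3211 -1.8413] tq6 -0.31 w 15.9 t 10.9
```

Request:
play_rows(xyz=[[0, 0, 0], [0, 0, 0]], twist=[0.2, 0], gripper=[10, 10])

```text
clock: 11.1
ee_pos: [559.8, -147.7, 75.9]
eef_rot: [-0.047, -3.141, 0.0]
wrist_force: [-2.6, -2.4, -0.2]
gripper_width: 15.9
grip_force: 29.6
```

```bash
python3 -c "from h import *; st()"
```

```text
yawx 178.3 pos [ 559.8 -147.7   75.9] F [-2.6 -2.4 -0.2] T [-0.526  0.352  0.037] q1,q6 [-0.3211 -1.8622] tq6 -0.301 w 15.9 t 11.1
```

Request:
play_rows(xyz=[[0, 0, 0], [0, 0, 0]], twist=[0.3, 0], gripper=[10, 10])

```text
clock: 11.3
ee_pos: [559.8, -147.7, 75.9]
eef_rot: [0.002, -3.141, 0.0]
wrist_force: [-3.0, -2.7, -0.7]
gripper_width: 15.7
grip_force: 29.6
```

```bash
python3 -c "from h import *; st()"
```

```text
yawx 180.07 pos [ 559.8 -147.7   75.9] F [-3.  -2.7 -0.7] T [-0.609  0.396  0.019] q1,q6 [-0.3211 -1.8931] tq6 -0.47 w 15.7 t 11.3
```

Request:
play_rows(xyz=[[0, 0, 0], [0, 0, 0]], twist=[0.3, 0], gripper=[10, 10])

```text
clock: 11.5
ee_pos: [559.9, -147.6, 75.8]
eef_rot: [0.05, -3.141, 0.0]
wrist_force: [-1.6, -3.4, -1.4]
gripper_width: 15.7
grip_force: 29.9
```

```bash
python3 -c "from h import *; st()"
```

```text
yawx 181.83 pos [ 559.9 -147.6   75.8] F [-1.6 -3.4 -1.4] T [-0.494  0.249 -0.028] q1,q6 [-0.321  -1.9236] tq6 -0.552 w 15.7 t 11.5
```

Request:
play_rows(xyz=[[0, 0, 0], [0, 0, 0]], twist=[0.3, 0], gripper=[10, 10])

```text
clock: 11.7
ee_pos: [559.9, -147.6, 75.9]
eef_rot: [0.098, -3.14, -0.0]
wrist_force: [-2.1, -3.4, -0.4]
gripper_width: 16.1
grip_force: 30.1
```

```bash
python3 -c "
from h import *
st();snap('top','t4')"
```

```text
yawx 183.57 pos [ 559.9 -147.6   75.9] F [-2.1 -3.4 -0.4] T [-0.504  0.276 -0.425] q1,q6 [-0.3211 -1.9543] tq6 -0.928 w 16.1 t 11.7
```

The pawl blocks at hand yaw about 182–183°, so stops lie at about 182° − 15°·n. Now clockwise, reading torque at the same phase of each tooth.

Request:
play_rows(xyz=[[0, 0, 0], [0, 0, 0], [0, 0, 0], [0, 0, 0], [0, 0, 0], [0, 0, 0], [0, 0, 0], [0, 0, 0]], twist=[-0.8, -1, -1, -1, -1, -1, -0.5, -0.25], gripper=[10, 10, 10, 10, 10, 10, 10, 10])

```text
clock: 12.55
ee_pos: [559.8, -148.0, 75.9]
eef_rot: [0.967, 2.989, -0.001]
wrist_force: [-2.7, -5.8, -1.6]
gripper_width: 15.9
grip_force: 29.9
```

```bash
python3 -c "from h import *; st()"
```

```text
yawx 144.15 pos [ 559.8 -148.    75.9] F [-2.7 -5.8 -1.6] T [-1.136  0.338  0.115] q1,q6 [-0.3214 -1.266 ] tq6 0.115 w 15.9 t 12.55
```

Request:
play_rows(xyz=[[0, 0, 0], [0, 0, 0], [0, 0, 0], [0, 0, 0]], twist=[-1, -0.75, -0.5, -0.25], gripper=[10, 10, 10, 10])

```text
clock: 12.95
ee_pos: [559.7, -148.1, 75.8]
eef_rot: [-1.349, -2.837, 0.002]
wrist_force: [-3.8, -6.6, -0.3]
gripper_width: 15.7
grip_force: 29.9
```

```bash
python3 -c "
from h import *
st();snap('top','t5');snap('scene','s5');st()"
```

```text
yawx 129.14 pos [ 559.7 -148.1   75.8] F [-3.8 -6.6 -0.3] T [-1.309  0.56   0.143] q1,q6 [-0.3216 -1.0042] tq6 0.073 w 15.7 t 12.95
yawx 129.2 pos [ 559.7 -148.2   75.9] F [-3.7 -7.2 -0.9] T [-1.306  0.538  0.014] q1,q6 [-0.3216 -1.0052] tq6 0.499 w 15.7 t 13.05
```

```bash
cat >> h.py <<'E'
def avg(n=6):
    L=[]
    for i in range(n):
        robot.camera('scene'); s=robot.state(); L.append([s['wrist_torque'][2],s['joint_torque'][5],*s['wrist_force'][:2]])
    L=np.array(L); print('tz',L[:,0].round(3),'mean',L.mean(0).round(3)); st()
E
echo
```

Request:
play_rows(xyz=[[-0.005, -0.015, 0], [-0.005, -0.01, 0]], twist=[0, 0], gripper=[10, 10])

```text
clock: 13.25
ee_pos: [559.6, -148.3, 75.8]
eef_rot: [-1.345, -2.839, -0.001]
wrist_force: [1.4, 4.5, -2.4]
gripper_width: 16.0
grip_force: 29.9
```

```bash
python3 -c "from h import *; avg()"
```

```text
tz [ 0.013 -0.001  0.    -0.015 -0.024 -0.05 ] mean [-0.013  0.008  2.003  3.62 ]
yawx 129.34 pos [ 559.6 -148.4   75.9] F [ 3.1  5.1 -3.2] T [ 0.929 -0.63  -0.05 ] q1,q6 [-0.3227 -1.0097] tq6 0.008 w 15.8 t 13.55
```

Request:
play_rows(xyz=[[0, 0, 0], [0, 0, 0], [0, 0, 0], [0, 0, 0]], twist=[-1, -0.75, -0.5, -0.25], gripper=[10, 10, 10, 10])

```text
clock: 13.95
ee_pos: [559.5, -148.5, 75.9]
eef_rot: [-1.705, -2.638, -0.001]
wrist_force: [1.9, 4.1, -3.0]
gripper_width: 15.9
grip_force: 29.9
```

```bash
python3 -c "
from h import *
avg(); snap('top','t6')"
```

```text
tz [ 0.058  0.016 -0.021 -0.002 -0.03   0.005] mean [4.000e-03 1.120e-01 1.961e+00 5.083e+00]
yawx 114.38 pos [ 559.4 -148.5   75.9] F [ 2.9  5.1 -3.2] T [ 0.957 -0.452  0.005] q1,q6 [-0.3229 -0.7487] tq6 0.001 w 15.8 t 14.25
```

Request:
play_rows(xyz=[[0, 0, 0], [0, 0, 0], [0, 0, 0]], twist=[-0.75, -0.35, -0.15], gripper=[10, 10, 10])

```text
clock: 14.6
ee_pos: [559.4, -148.5, 75.9]
eef_rot: [-1.873, -2.522, -0.0]
wrist_force: [0.9, 5.1, -2.3]
gripper_width: 15.6
grip_force: 29.9
```

```bash
python3 -c "
from h import *
avg(4)"
```

```text
tz [ 0.042  0.016  0.01  -0.031] mean [0.009 0.085 0.954 5.532]
yawx 106.87 pos [ 559.4 -148.5   75.9] F [ 1.2  5.2 -3.2] T [ 0.972 -0.348 -0.031] q1,q6 [-0.323  -0.6177] tq6 -0.004 w 15.5 t 14.8
```

Request:
play_rows(xyz=[[0, 0, 0], [0, 0, 0], [0, 0, 0]], twist=[-0.75, -0.35, -0.15], gripper=[10, 10, 10])

```text
clock: 15.1
ee_pos: [559.3, -148.6, 75.9]
eef_rot: [-2.033, -2.394, -0.0]
wrist_force: [0.7, 5.1, -2.7]
gripper_width: 15.9
grip_force: 29.9
```

```bash
python3 -c "
from h import *
avg(4);snap('top','t7')
a=[cv2.imread('pics/%s.png'%f)[180:300,300:440] for f in('t5','t7')]
cv2.imwrite('pics/c7.png',cv2.resize(np.hstack(a),None,fx=2.8,fy=2.8,interpolation=cv2.INTER_CUBIC))"
```

```text
tz [0.182 0.17  0.116 0.151] mean [1.540e-01 2.540e-01 3.000e-03 5.366e+00]
yawx 99.41 pos [ 559.3 -148.6   75.9] F [-0.   5.9 -2.7] T [ 0.97  -0.253  0.151] q1,q6 [-0.323  -0.4874] tq6 0.165 w 15.9 t 15.3
```

View pics/c7.png

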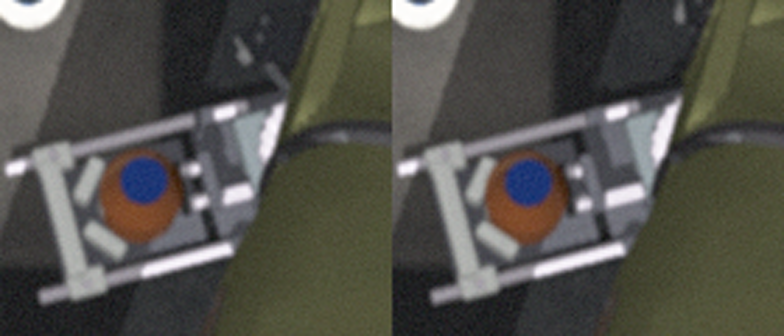

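Load appears between yaw 107° and 99°, so the bottle came home near the fifth stop. In the picture on the right the bottle sits against both V blocks (crop 480,185 and 497,240). Advancing just past the next stop.

Request:
play_rows(xyz=[[0, 0, 0], [0, 0, 0], [0, 0, 0]], twist=[-0.8, -0.5, -0.2], gripper=[10, 10, 10])

```text
clock: 15.65
ee_pos: [559.2, -148.6, 75.9]
eef_rot: [-2.215, -2.227, 0.0]
wrist_force: [0.0, 4.8, -2.5]
gripper_width: 15.9
grip_force: 29.9
```

```bash
python3 -c "
from h import *
avg(6)"
```

```text
tz [0.152 0.102 0.182 0.095 0.178 0.068] mean [ 0.129  0.232 -0.717  5.271]
yawx 90.41 pos [ 559.2 -148.5   75.9] F [-0.8  5.2 -1.4] T [ 0.957 -0.012  0.068] q1,q6 [-0.323  -0.3303] tq6 0.131 w 15.6 t 15.95
```

Request:
play_rows(xyz=[[0, 0, 0], [0, 0, 0], [0, 0, 0]], twist=[-0.6, -0.3, -0.1], gripper=[10, 10, 10])

```text
clock: 16.25
ee_pos: [559.2, -148.6, 75.9]
eef_rot: [-2.328, -2.109, 0.001]
wrist_force: [-0.8, 4.9, -1.9]
gripper_width: 16.0
grip_force: 30.0
```

```bash
python3 -c "
from h import *
avg(6)"
```

```text
tz [0.313 0.297 0.284 0.369 0.226 0.246] mean [ 0.289  0.343 -0.957  5.095]
yawx 84.43 pos [ 559.1 -148.6   75.8] F [-0.9  4.9 -1.7] T [0.898 0.096 0.246] q1,q6 [-0.323  -0.2258] tq6 0.286 w 16.0 t 16.55
```

Torque rises about 0.13 N m per tooth, so the squeeze started at about tooth 5.05. The second click is stop 7, at yaw about 77°, for about 15.6 N. I'll go just past it, then ease back onto the pawl.

Request:
play_rows(xyz=[[0, 0, 0], [0, 0, 0], [0, 0, 0], [0, 0, 0]], twist=[-0.7, -0.6, -0.27, 0], gripper=[10, 10, 10, 10])

```text
clock: 16.95
ee_pos: [559.0, -148.6, 75.8]
eef_rot: [-2.493, -1.911, 0.001]
wrist_force: [-1.2, 5.6, -0.8]
gripper_width: 15.8
grip_force: 30.0
```

```bash
python3 -c "
from h import *
avg(5)"
```

```text
tz [0.248 0.253 0.307 0.268 0.298] mean [ 0.275  0.324 -2.153  5.438]
yawx 75.0 pos [ 559.  -148.6   75.9] F [-2.1  5.8 -0.4] T [0.976 0.227 0.298] q1,q6 [-0.3231 -0.0613] tq6 0.273 w 16.3 t 17.2
```

Request:
play_rows(xyz=[[0, 0, 0], [0, 0, 0], [0, 0, 0]], twist=[0.2, 0.2, 0], gripper=[10, 10, 10])

```text
clock: 17.5
ee_pos: [559.0, -148.5, 75.8]
eef_rot: [-2.45, -1.964, 0.001]
wrist_force: [-0.9, 5.4, -1.1]
gripper_width: 15.4
grip_force: 29.9
```

```bash
python3 -c "
from h import *
avg(5)"
```

```text
tz [0.042 0.067 0.043 0.082 0.065] mean [ 0.06   0.013 -1.997  5.642]
yawx 77.38 pos [ 559.  -148.6   75.8] F [-2.2  5.9 -0.8] T [1.023 0.234 0.065] q1,q6 [-0.3232 -0.103 ] tq6 0.047 w 15.9 t 17.75
```

The torque fell from 0.275 to 0.06 N m over 2.4°, so the pawl has taken the load (about 15–16 N). Releasing and lifting off.

Request:
play_rows(xyz=[[0, 0, 0], [0, 0, 0], [0, 0, 0], [0, 0, 0], [0, 0, 0.3], [0, 0, 0.6], [0, 0, 0.8], [0, 0, 0.8], [-0.4, -0.6, 0.3], [-0.4, -0.8, 0], [-0.4, -0.8, 0], [0, 0, 0]], twist=[0, 0, 0, 0, 0, 0, 0, 0, 0, 0, 0, 0], gripper=[20, 30, 45, 55, 60, 60, 60, 60, 60, 60, 60, 60])

```text
clock: 18.95
ee_pos: [497.4, -262.6, 217.4]
eef_rot: [2.456, 1.956, -0.0]
wrist_force: [0.4, 0.6, 0.1]
gripper_width: 60.2
grip_force: 0.0
```

Run:
```python
from h import *
snap('scene','s9');snap('top','t9');st()
a=cv2.imread('pics/s9.png')[150:300,260:410];b=cv2.imread('pics/t9.png')[165:315,305:455]
cv2.imwrite('pics/c9.png',cv2.resize(np.hstack([a,b]),None,fx=2.6,fy=2.6,interpolation=cv2.INTER_CUBIC))
```

```text
yawx 77.22 pos [ 499.1 -259.4  217. ] F [ 0.  -0.  -1.1] T [-0.004 -0.034  0.005] q1,q6 [-0.5445 -0.3215] tq6 -0.205 w 60.0 t 19.05
```

View pics/c9.png

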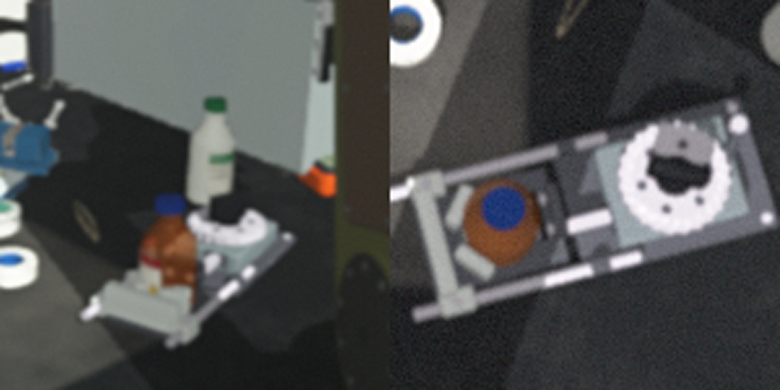

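The bottle stands upright against both V blocks, with its cap at crop (503,208). The bar has stayed turned, at (680,172), and the hand is clear of everything, so I'm handing in.

```bash
python3 -c "
from bench import robot
print(robot.finish_job())"
```

```text
the job is handed in; nothing more can be done
None
```

The brown bottle is clamped upright in the holder and the job is handed in: the pawl caught on what I measured as the second click, with pad force estimated from wrist torque at about 15–16 N, and no verdict came back on hand-in.

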